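Slide the brass plate off the display riser and pack it

ROBOT

A 6-joint arm with a two-finger parallel gripper is mounted at the origin on the work surface. World frame = base frame: x ahead of the robot, y to its left, z up, the work surface at z = 0. Lengths are in m, angles in rad, forces in N, time in s.
With the tool pointing down it reaches from about 0.25 to 0.725 m from the base axis. Payload 4 kg.
Tool frame: the origin (TCP) lies on the centre line of the jaws, within the pads' length; the fingertips stand 22 mm ahead of it and the grasp point (between the pads) lies 3 mm ahead of it; z points along the fingers, y is the direction in which the jaws open and shut (so a half turn about z gives the same grasp; the last joint's range is limited). The gripper opens to 85 mm and grips with 20 to 120 N. Pads are 22 mm wide; open, the fingers measure 114 mm over their backs; the gripper's body (76 mm by 85 mm) begins 54 mm behind the grasp point. The pads swing forward as they close: fully open they stand 13 mm farther back than shut.
Start: joints at [1.149, 0.241, 0.005, 1.335, 0, 1.571], TCP at [0.205, 0.456, 0.253] pointing down, gripper open.
Joint ranges: [-2.72, 2.72], [-1.05, 1.87], [-1.09, 1.28], [-1.99, 2.15], [-1.42, 1.44], [-3.14, 3.14]. Speed limits (rad/s): [2.79, 2.79, 3.14, 3.14, 3.14, 3.14].

INTERFACE

Orientations are given as a 3x3 rotation matrix whose columns are the frame's x, y, z axes.
In Python, from station import bot gives the robot as it stands. Calls block until the motion is done:
- bot.move_pose(position, orientation): joint-space move of the TCP to a pose.
- bot.servo_line(position, orientation=None, vel=0.15, threshold=None): straight line of the TCP; orientation=None keeps the orientation; vel is the mean speed in m/s. With threshold (N) it stops when the force on the tool has changed by that much, and returns True; else False.
- bot.set_joints(angles): joint-space move.
- bot.set_gripper(opening): opening from 0.0 (shut) to 1.0 (fully open); the grip force is fixed at half the most; returns when the fingers have stopped.
- bot.sleep(seconds).
- bot.ik(position, orientation): joint angles nearest the present ones, or None.
- bot.get_state(): the state.
- bot.snapshot(name): name is "scene" or "top"; returns a dict with "pixels" (384x512x3 uint8, red, green, blue), "fx", "fy", "cx", "cy" (pixels), "cam_to_world" (4x4, takes a point from camera to world coordinates). Camera axes: x right, y down, z forward; pixel columns grow to the right and rows downward; lengths in m; the calibration is good to about 2 mm. A picture is of the moment at which its call begins. There is no depth.
A pose or a line that the arm cannot do raises bot.MotionError and nothing moves.
- bot.close_job(): hands the job in, once; it reports no verdict.
The state is a dict: "clock": time; "joint_pos": joint angles; "qvel": joint speeds; "tau": joint torques, N m; "tcp_pos": TCP position; "ee_rot": TCP orientation; "force": force on the tool from outside, world axes, zero at the start; "torque": the same for the moment, N m; "gripper_width": opening from 0.0 (shut) to 1.0 (fully open).
Only numpy, scipy, OpenCV 4.12 (cv2) and the standard library are available. Lean on these libraries where they do the work, as an engineer would, in place of code of your own. Each camera call takes 0.05 s, during which the arm holds its last target.

TASK

Pack the thin brass door plate that lies flat on the wooden display riser: too thin to pick up there, it must be slid flat, without lifting it, to the one open place in the row of the jar and the clock and out over the riser's front edge (the one towards the robot), until an end sticks out at least 35 mm while the plate still rests flat on the riser and can be gripped by that end. Lower it into the shallow open wooden tray, letting go only when it is down below the rim, and leave it lying flat on the tray's floor beside the doorknob already there. Leave the jar, the clock, the mug and the doorknob where they stand.

Things in the scene. Friction and masses are not known exactly. Their poses are not given: they have to be found in the camera images.
- plate: brass door backplate, a flat bar 150 x 50 x 3 mm, 0.13 to 0.25 kg; origin at the centre of its underside, x along its length, y its width, z up. Starts flat on the riser, roughly parallel to the front edge, behind jar and clock. It grips the wood (friction 0.2 to 0.3) less than fingertips grip it: pressed from above by two spread fingertips (5 to 23 N) it slides with them, and turns with them while it travels
- plate_end_a (a point): middle of the plate's short end at its +x, 75 mm from the plate's centre, half way up its thickness
- plate_end_b (a point): middle of the plate's short end at its -x, 75 mm from the plate's centre, half way up its thickness
- riser: fixed wooden display block, 240 (x) x 380 (y) x 70 mm high, flat open top; origin at the centre of its underside, z up. Front edge, towards the robot, at its x = -120 mm. Along the front strip of its top, at x about -85 mm, are three places at y about -115, 0 and +115 mm: one holds the jar, one the clock, one is open (only a paper card, which can be slid over). Behind the strip lies only the plate
- jar: amber jar with a steel cap, 60 mm diameter, 85 mm high, loose, standing on the riser; origin at the centre of its underside; to be left alone
- clock: small wooden block clock, 50 (x) x 62 (y) x 70 mm high, loose, standing on the riser; origin at the centre of its underside; to be left alone
- tray: fixed shallow open tray of light wood, outside 250 mm (x) x 150 mm (y) x 35 mm high, walls 6 mm, floor 6 mm thick; origin at the centre of its underside, z up. It stands on the table to the left or to the right of the riser
- chest: fixed closed box of dark wood, 240 (x) x 140 (y) x 75 mm high, on the side of the riser where the tray is not; origin at the centre of its underside
- mug: blue mug, 76 mm across without its handle, 85 mm high, loose, standing on the dark box; origin at the centre of its underside; to be left alone
- knob: brass doorknob, 42 mm across, 48 mm high, loose, standing on the tray's floor near the tray's end at its -x (towards the robot), its centre about 92 mm from the tray's centre; origin at the centre of its underside; to be left alone
Not all that is in view belongs to the job. There is more than one size of the plate; the job needs the smaller.

How it is judged:
By the outcome, as a careful person would: the job done as asked, in the order asked, and still so for the second after the job is handed in, with the robot touching nothing.
It also fails if it takes over 58 s, if anything falls off the work surface, if the arm or the gripper's body presses on something with over 40 N, if the wrist force passes 120 N, or if a joint passes its speed limit or range.

## Working session

There is one attempt and no reset: what is moved stays moved. The work goes in short steps, each a Python script; the robot and the scene stay as the last script left them, time stands still between calls to the robot, and variables do not carry over. Pictures are saved under pics/ and viewed, and the job is handed in when it is done.

```bash
ls; mkdir -p pics; python3 - <<'E'
from station import bot
import cv2,numpy as np
for n in("scene","top"):
    s=bot.snapshot(n); cv2.imwrite(f"pics/{n}0.png",cv2.resize(s["pixels"][:,:,::-1],(800,600),interpolation=cv2.INTER_CUBIC))
    np.savez(f"pics/{n}0.npz",**{k:np.array(v) for k,v in s.items()})
    print(n,s["fx"],s["fy"],s["cx"],s["cy"]);print(np.round(s["cam_to_world"],3))
print(bot.get_state())
E
```

```text
pics
scene 480.6853700667231 480.6853700667231 256.23603794763903 192.38269364317838
[[ 5.310e-01  5.190e-01 -6.700e-01  1.264e+00]
 [ 8.480e-01 -3.250e-01  4.190e-01 -5.040e-01]
 [-1.000e-03 -7.910e-01 -6.120e-01  8.370e-01]
 [ 0.000e+00  0.000e+00  0.000e+00  1.000e+00]]
top 389.9836366364617 389.9836366364617 256.51524651633036 192.9158705517562
[[ 6.000e-03 -9.840e-01  1.760e-01  2.500e-01]
 [-1.000e+00 -6.000e-03  2.000e-03  4.000e-03]
 [-1.000e-03 -1.760e-01 -9.840e-01  1.022e+00]
 [ 0.000e+00  0.000e+00  0.000e+00  1.000e+00]]
{'clock': 0.1, 'joint_pos': array([1.14902241e+00, 2.41353409e-01, 3.81157528e-03, 1.33520300e+00,
       5.57054093e-06, 1.57080586e+00]), 'qvel': array([-1.47511785e-03, -1.69640678e-03,  2.47204812e-03, -7.27362473e-05,
       -5.03427360e-04, -3.84834567e-04]), 'tau': array([-1.07452484e-03, -3.73136401e+01,  2.53009915e+01,  1.08102348e-02,
       -5.42272915e-05, -2.47675928e-06]), 'tcp_pos': array([0.20446424, 0.45568327, 0.25247599]), 'ee_rot': array([[-9.12360267e-01,  4.09387467e-01, -8.02762541e-04],
       [ 4.09388254e-01,  9.12358540e-01, -1.77547032e-03],
       [ 5.55196387e-06, -1.94851013e-03, -9.99998102e-01]]), 'force': array([ 0.1538197 , -0.60457034,  0.06676576]), 'torque': array([-0.05511844,  0.04854125, -0.03406267]), 'gripper_width': 0.9988024012940123}
```

View pics/scene0.png

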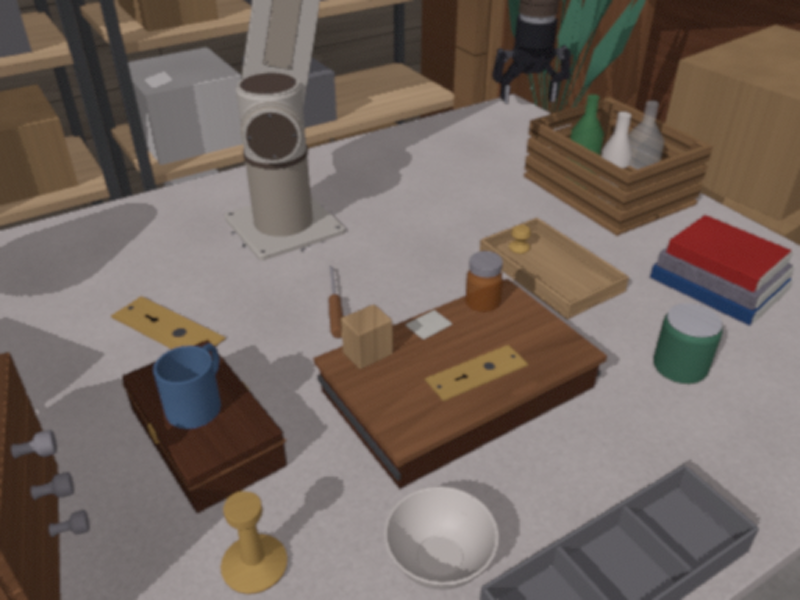

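View pics/top0.png

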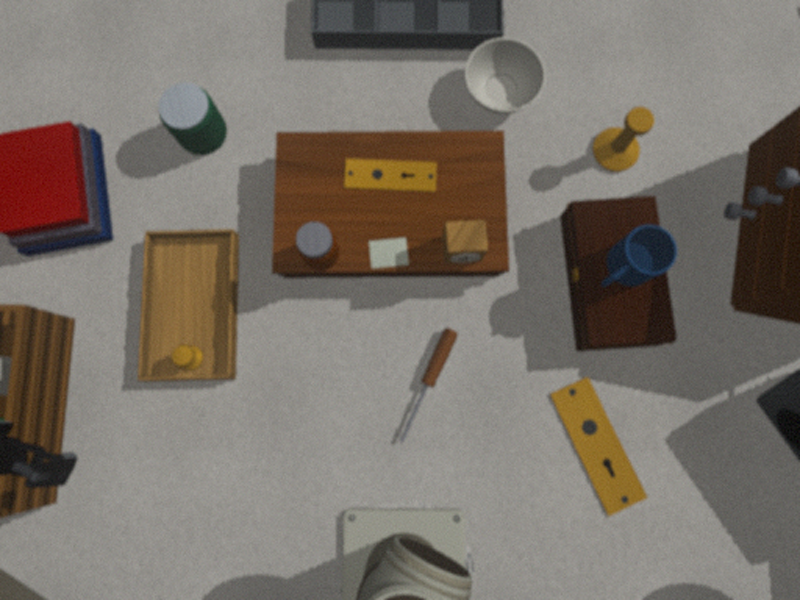

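The scene view shows the riser with the plate near (476,372) of the 800x600 picture, the clock at (368,335), the jar at (485,282) and the card at (428,325). The tray with the knob is at (555,265) and (520,238). In the top view the plate is at (390,175), the open place with the card is at (388,253) between jar and clock, and the tray is at (190,305). The larger plate on the table is not the one to use.

```bash
cat > h.py <<'E'
import numpy as np,cv2
def load(n): return dict(np.load(f"pics/{n}.npz"))
def ray(s,u,v):
    T=s["cam_to_world"]; d=T[:3,:3]@np.array([(u-s["cx"])/s["fx"],(v-s["cy"])/s["fy"],1.]); return T[:3,3],d
def onz(s,u,v,z):
    o,d=ray(s,u,v); return o+d*(z-o[2])/d[2]
def proj(s,p):
    T=s["cam_to_world"]; c=T[:3,:3].T@(np.asarray(p)-T[:3,3]); return c[0]/c[2]*s["fx"]+s["cx"],c[1]/c[2]*s["fy"]+s["cy"]
def tri(s1,p1,s2,p2):
    o1,d1=ray(s1,*p1);o2,d2=ray(s2,*p2); A=np.c_[d1,-d2]; t=np.linalg.lstsq(A,o2-o1,rcond=None)[0]
    a=o1+d1*t[0];b=o2+d2*t[1]; return (a+b)/2,np.linalg.norm(a-b)
def gold(s,roi,lo=(15,120,90),hi=(30,255,255)):
    hsv=cv2.cvtColor(s["pixels"],cv2.COLOR_RGB2HSV); m=cv2.inRange(hsv,np.array(lo),np.array(hi))
    k=np.zeros_like(m);x0,y0,x1,y1=roi;k[y0:y1,x0:x1]=m[y0:y1,x0:x1]; k=cv2.morphologyEx(k,cv2.MORPH_CLOSE,np.ones((9,9)))
    cs,_=cv2.findContours(k,cv2.RETR_EXTERNAL,cv2.CHAIN_APPROX_NONE); return max(cs,key=cv2.contourArea)
E
python3 - <<'E'
from h import *
S=load("scene0");T=load("top0")
f=.64
for n,s,roi in(("scene",S,(260,210,350,265)),("top",T,(210,95,290,128))):
    c=gold(s,roi); r=cv2.minAreaRect(c); 
    # undistorted world rect on z=.073
    w=np.array([onz(s,*(p[0]+0.0),.073)[:2] for p in c],np.float32); rw=cv2.minAreaRect(w*1000)
    print(n,cv2.contourArea(c),r,"world",rw); M=cv2.moments(c); print(M['m10']/M['m00'],M['m01']/M['m00'])
    im=s["pixels"][:,:,::-1].copy(); cv2.drawContours(im,[c],-1,(0,0,255),1); cv2.imwrite(f"pics/c_{n}.png",cv2.resize(im[roi[1]-50:roi[3]+70,roi[0]-70:roi[2]+70],None,fx=3,fy=3))
cs,ct=[cv2.moments(gold(s,r)) for s,r in((S,(260,210,350,265)),(T,(210,95,290,128)))]
g=lambda m:(m['m10']/m['m00'],m['m01']/m['m00'])
print("plate tri",tri(S,g(cs),T,g(ct)))
pts={"riser front-right":((400,483),None)}
def P(name,sp,tp): print(name,tri(S,np.array(sp)*f,T,np.array(tp)*f))
P("riser backR",(402,470),(504,133)); P("riser frontR",(317,360),(508,272)); P("riser frontL",(510,285),(274,272)); P("riser backL",(605,357),(278,134))
P("jar cap",(486,264),(314,239));P("knob",(520,231),(182,356))
P("tray NL",(627,280),(143,232));P("tray NR",(569,312),(237,232));P("tray SL",(537,220),(138,379));P("tray SR",(481,243),(235,379))
E
```

```text
scene 1033.0 ((304.4585876464844, 237.897705078125), (18.958269119262695, 64.75386047363281), 67.9637680053711) world ((631.7577514648438, 23.759727478027344), (154.2683563232422, 56.25797653198242), 87.84430694580078)
304.0051629557922 238.0332365279122
top 2064.5 ((250.0, 111.0), (32.0, 78.0), 90.0) world ((634.0521850585938, 23.972122192382812), (86.80186462402344, 201.45089721679688), 0.32840508222579956)
252.9430854928554 111.57802534915636
plate tri (array([0.6329287 , 0.01803215, 0.07421215]), np.float64(0.00440283756094968))
riser backR (array([ 0.71646701, -0.16403213,  0.05507827]), np.float64(0.008079769147078607))
riser frontR (array([ 0.47265023, -0.16374773,  0.06271027]), np.float64(0.007146835848622853))
riser frontL (array([0.47187327, 0.21442731, 0.05518985]), np.float64(0.004768278820371678))
riser backL (array([0.7055158 , 0.21369683, 0.06595201]), np.float64(0.0006692266759980844))
jar cap (array([0.50036341, 0.135267  , 0.1469145 ]), np.float64(0.0001797114211871458))
knob (array([0.33346978, 0.35517835, 0.04534513]), np.float64(0.001926401074505207))
tray NL (array([0.54356486, 0.44075265, 0.02495909]), np.float64(0.007308615387296082))
tray NR (array([0.55012083, 0.2884524 , 0.01653947]), np.float64(0.0032398104316899495))
tray SL (array([0.29747355, 0.43102272, 0.02676351]), np.float64(0.001299166268640035))
tray SR (array([0.30118385, 0.27912552, 0.02424555]), np.float64(0.009466273380265058))
```

```bash
python3 - <<'E'
from h import *
S=load("scene0");T=load("top0")
cv2.imwrite("pics/zt.png",cv2.resize(T["pixels"][75:255,80:340,::-1],None,fx=3,fy=3,interpolation=2))
cv2.imwrite("pics/zs.png",cv2.resize(S["pixels"][130:310,190:410,::-1],None,fx=3.3,fy=3.3,interpolation=2))
E
```

```text
(no output)
```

View pics/zt.png

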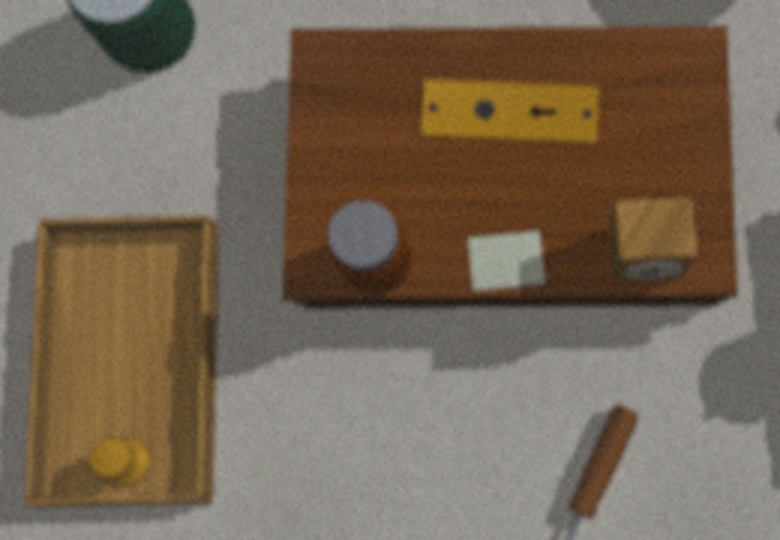

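View pics/zs.png

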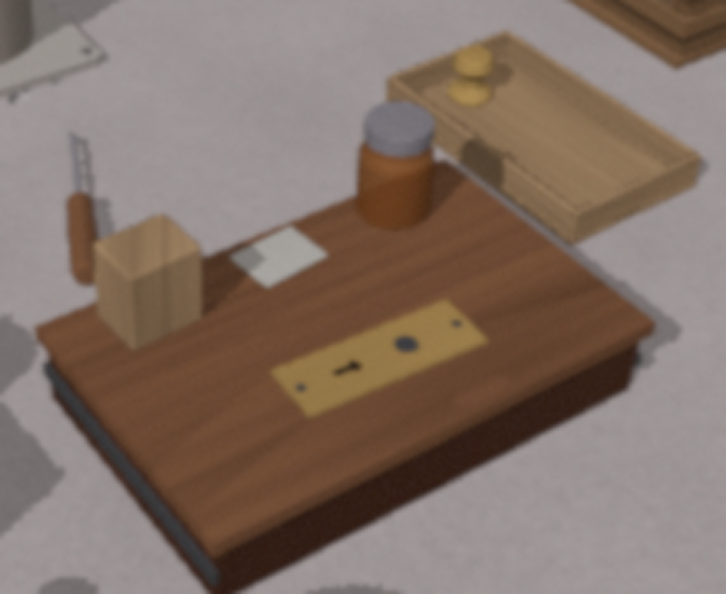

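```bash
python3 - <<'E'
from h import *
S=load("scene0");T=load("top0")
t=lambda x,y:((x+.5)/3-.5+80,(y+.5)/3-.5+75)
q=lambda x,y:((x+.5)/3.3-.5+190,(y+.5)/3.3-.5+130)
np.set_printoptions(precision=4,suppress=True)
print("riser (tri)")
for a,b in(((292,29),(655,325)),((727,27),(220,556)),((736,294),(37,331)),((284,298),(452,160))):
    print(tri(T,t(*a),S,q(*b)), onz(T,*t(*a),.07)[:2],onz(S,*q(*b),.07)[:2])
print("plate")
for a,b in(((423,79),(489,340)),((600,87),(311,418)),((597,143),(271,374)),((421,134),(448,299))):
    print(tri(T,t(*a),S,q(*b)), onz(T,*t(*a),.073)[:2],onz(S,*q(*b),.073)[:2])
print("clock")
for a,b in(((614,199),(201,245)),((694,197),(136,275)),((695,258),(95,240)),((617,261),(163,213))):
    print(tri(T,t(*a),S,q(*b)), onz(T,*t(*a),.14)[:2],onz(S,*q(*b),.14)[:2])
print("jar",tri(T,t(363,235),S,q(399,125)),onz(T,*t(363,235),.155),onz(S,*q(399,125),.155))
print("card",onz(T,*t(507,260),.07))
print("tray")
for a,b in(((38,220),(702,162)),((215,217),(575,217)),((211,503),(389,80)),((26,503),(508,35))):
    print(tri(T,t(*a),S,q(*b)), onz(T,*t(*a),.035)[:2],onz(S,*q(*b),.035)[:2])
print("knob",onz(T,*t(111,459),.048),onz(S,*q(474,54),.048),tri(T,t(111,459),S,q(474,56)))
E
```

```text
riser (tri)
(array([0.7078, 0.215 , 0.0685]), np.float64(0.0009067872526967604)) [0.7073 0.2151] [0.7088 0.2131]
(array([ 0.7158, -0.1633,  0.0626]), np.float64(0.003554951301809756)) [ 0.7114 -0.1635] [ 0.7217 -0.1649]
(array([ 0.474 , -0.1659,  0.0663]), np.float64(0.0005884210223377988)) [ 0.4731 -0.1655] [ 0.4779 -0.1672]
(array([0.4695, 0.2149, 0.0678]), np.float64(0.006016400714293579)) [0.4674 0.2117] [0.4724 0.2161]
plate
(array([0.6602, 0.0994, 0.0732]), np.float64(0.0007695945699568343)) [0.6605 0.0997] [0.66   0.0991]
(array([ 0.6551, -0.0519,  0.0717]), np.float64(0.0016701164615199853)) [ 0.6541 -0.0526] [ 0.6564 -0.0519]
(array([ 0.6046, -0.0498,  0.0705]), np.float64(0.00023857572654902018)) [ 0.6036 -0.0498] [ 0.6067 -0.0512]
(array([0.6106, 0.1007, 0.0742]), np.float64(0.001070428949485497)) [0.6108 0.1003] [0.6097 0.1022]
clock
(array([ 0.5318, -0.0602,  0.1406]), np.float64(0.0023369230434589637)) [ 0.5326 -0.0592] [ 0.5308 -0.0609]
(array([ 0.5354, -0.119 ,  0.1418]), np.float64(0.006111190207995678)) [ 0.5346 -0.122 ] [ 0.5348 -0.1153]
(array([ 0.4857, -0.1212,  
[... 162 characters left out ...]
-0.0612] [ 0.4855 -0.065 ]
jar (array([0.499 , 0.135 , 0.1507]), np.float64(0.0006529252937489942)) [0.4979 0.1346 0.155 ] [0.5037 0.1306 0.155 ]
card [0.5012 0.0259 0.07  ]
tray
(array([0.5455, 0.4398, 0.0271]), np.float64(0.0030994164001054707)) [0.5441 0.4378] [0.5524 0.4286]
(array([0.5495, 0.2852, 0.0323]), np.float64(0.0032926782867465257)) [0.5477 0.2829] [0.5521 0.2844]
(array([0.3012, 0.278 , 0.0307]), np.float64(0.00852485449536258)) [0.2989 0.2729] [0.3071 0.2784]
(array([0.2979, 0.4299, 0.0294]), np.float64(0.0013055119675394753)) [0.298  0.4281] [0.3046 0.4226]
knob [0.3342 0.3547 0.048 ] [0.3292 0.359  0.048 ] (array([0.3342, 0.3543, 0.0499]), np.float64(0.0006946584601845011))
```

Measured positions agree with the text:

| Thing | Position (m) |
|---|---|
| Riser | top z ≈ 0.07, front edge x ≈ 0.471 |
| Plate | centre (0.632, 0.024), long axis 87.8° |
| Gap in the row | y from −0.061 to 0.104 |
| Tray | centre (0.424, 0.358), yaw 2° |
| Knob | (0.334, 0.355) |

I'll press the plate on its +y half, turn it 90° and slide it forward.

```bash
cat >> h.py <<'E'
def Rz(deg):
    a=np.radians(deg); y=np.array([np.cos(a),np.sin(a),0]); z=np.array([0,0,-1.]); return np.c_[np.cross(y,z),y,z]
def snap(bot,tag):
    for n in("scene","top"):
        s=bot.snapshot(n); np.savez(f"pics/{n}{tag}.npz",**{k:np.array(v) for k,v in s.items()})
        cv2.imwrite(f"pics/{n}{tag}.png",cv2.resize(s["pixels"][:,:,::-1],(800,600),interpolation=cv2.INTER_CUBIC))
D=.025
def tcp_xy(c,deg): a=np.radians(deg); return np.array([c[0]+D*np.cos(a),c[1]+D*np.sin(a)])
E
python3 - <<'E'
from station import bot
from h import *
bot.set_gripper(.65)
p=tcp_xy((.632,.0245),87.8)
bot.move_pose([*p,.25],Rz(87.8))
f0=bot.get_state()["force"];print("f0",f0)
bot.servo_line([*p,.125],vel=.15)
f0=bot.get_state()["force"];print("f0",f0)
print(bot.servo_line([*p,.075],vel=.03,threshold=8))
bot.sleep(.2)
s=bot.get_state();print(s["clock"],s["tcp_pos"],s["force"],s["gripper_width"])
snap(bot,"1")
E
```

```text
f0 [-0.19580654  0.73779953  0.18169391]
f0 [-0.16047493 -0.02491419  0.27150192]
True
4.9 [0.63305354 0.04948566 0.09099348] [0.18909282 0.77627428 6.75163335] 0.6478708268023746
```

View pics/scene1.png

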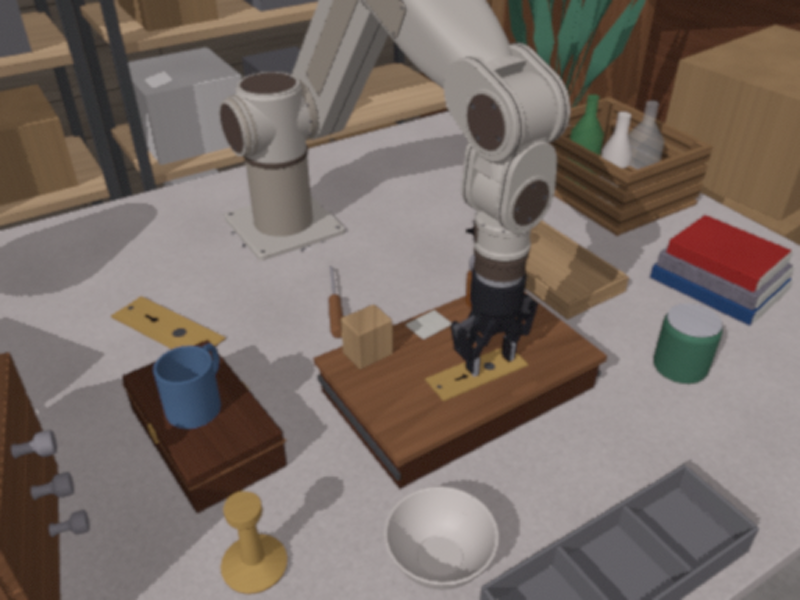

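The scene view shows both fingertips on the plate, around (478,370) and (512,358). Contact was at TCP z = 0.091, so the fingertips stand 18 mm ahead of the TCP. Next I press to about 13 N and turn the plate.

```bash
cat >> h.py <<'E'
def press(bot,z,lo=10,hi=17,n=12):
    for _ in range(n):
        s=bot.get_state(); f=s["force"][2]
        if lo<=f<=hi: break
        z+= -.0004 if f<lo else .0004
        s["tcp_pos"]
        p=LAST[:2]; bot.servo_line([*p,z],LASTR,vel=.02)
    return z,f
def drive(bot,pts,z,vel=.06):
    global LAST,LASTR
    for (c,d) in pts:
        LAST=tcp_xy(c,d);LASTR=Rz(d)
        bot.servo_line([*LAST,z],LASTR,vel=vel)
        z,f=press(bot,z); s=bot.get_state()
        print(round(s["clock"],2),d,"z",round(z,4),s["tcp_pos"].round(4),s["force"].round(1))
    return z
E
python3 - <<'E'
from station import bot
from h import *
c0=np.array((.632,.0245))
z=drive(bot,[(c0,87.8)],.0905,.02)
c1=np.array((.627,.022))
z=drive(bot,[(c0+(c1-c0)*t,87.8*(1-t)) for t in(.12,.3)],z)
print(z)
snap(bot,"2")
E
```

```text
6.25 87.8 z 0.0889 [0.6336 0.0495 0.091 ] [-2.5  0.3 11.8]
6.83 77.264 z 0.0885 [0.6382 0.0487 0.091 ] [-2.4  0.4 12.2]
7.26 61.459999999999994 z 0.0885 [0.6445 0.0457 0.091 ] [ 0.2  0.6 10.4]
0.08850000000000001
```

View pics/scene2.png

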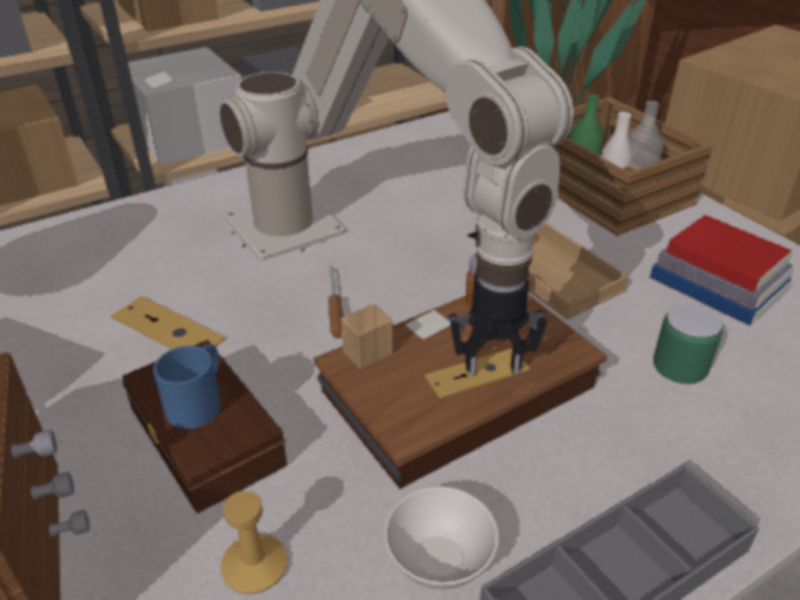

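The plate, near (478,372), looks barely turned although the jaws turned 26°. I'll measure it.

```bash
cat >> h.py <<'E'
def platemask(s,roi,lo=(20,130,110),hi=(30,255,255),kk=9):
    return gold(s,roi,lo,hi)
E
python3 - <<'E'
from h import *
for t in "12":
    s=load("scene"+t); s["pixels"]=s["pixels"]
    cv2.imwrite(f"pics/zs{t}.png",cv2.resize(s["pixels"][190:290,240:400,::-1],None,fx=4,fy=4,interpolation=2))
    s=load("top"+t)
    cv2.imwrite(f"pics/zt{t}.png",cv2.resize(s["pixels"][75:185,160:340,::-1],None,fx=4,fy=4,interpolation=2))
a=[cv2.imread(f"pics/zs{t}.png") for t in "12"];cv2.imwrite("pics/zsA.png",cv2.resize(np.vstack(a),None,fx=.75,fy=.75))
E
```

```text
(no output)
```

View pics/zsA.png

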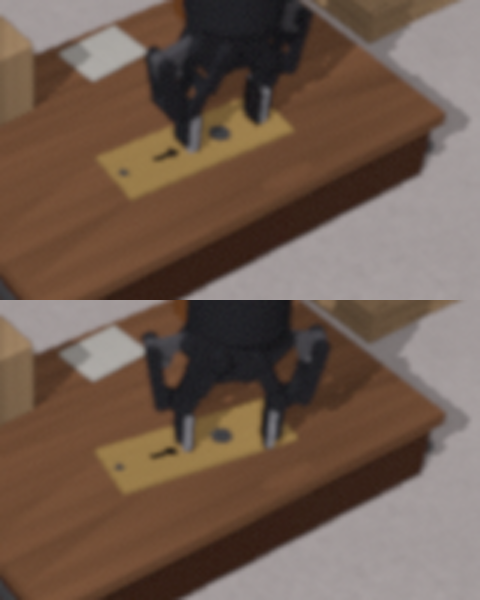

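View pics/zt2.png

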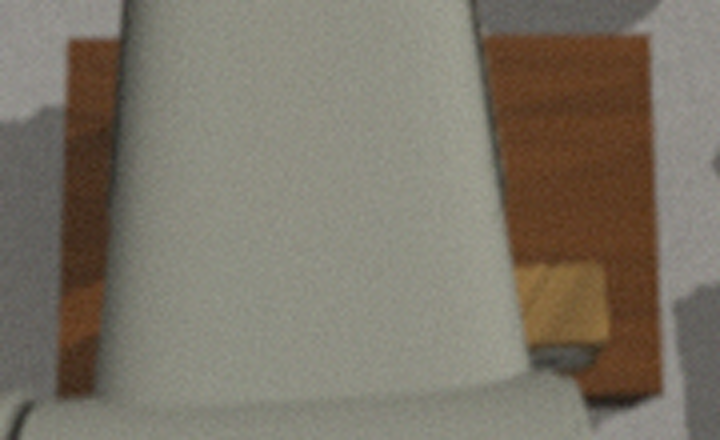

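```bash
python3 - <<'E'
from h import *
np.set_printoptions(precision=4,suppress=True)
s=load("scene2"); q=lambda x,y:((x+.5)/3-.5+240,(y+.5)/3-.5+190)
a,b,c=[onz(s,*q(*p),.073)[:2] for p in((97,150),(122,192),(297,138))]
print(a,b,c,"len",np.linalg.norm(c-b),np.linalg.norm(a-b),"ang",np.degrees(np.arctan2(*(c-b)[::-1])),"centre",(a+c)/2)
E
```

```text
[ 0.5978 -0.0447] [ 0.6454 -0.0539] [0.669  0.0941] len 0.14994947973757627 0.048476384319086435 ang 80.9659866110711 centre [0.6334 0.0247]
```

The plate turned only 7°, to 81°, with its centre at (0.633, 0.025). Turning on the spot does not work well: the wood resists it. I'll press again centred with the jaws fully spread, and turn while travelling.

```bash
sed -i 's/^D=.*/D=0./' h.py; python3 - <<'E'
from station import bot
from h import *
import h
s=bot.get_state();p=s["tcp_pos"]
bot.servo_line([p[0],p[1],.115],vel=.1)
bot.set_gripper(1.0)
c=np.array((.6334,.0247)); h.LAST=c;h.LASTR=Rz(81)
bot.servo_line([*c,.11],Rz(81),vel=.1)
print(bot.servo_line([*c,.06],vel=.04,threshold=8))
z=bot.get_state()["tcp_pos"][2]; print("contact z",z,bot.get_state()["force"])
z=drive(bot,[(c,81)],z-.0015,.02)
z=drive(bot,[((.633,.065),70),((.633,.105),58)],z,.1)
snap(bot,"3"); s=load("scene3")
cv2.imwrite("pics/zs3.png",cv2.resize(s["pixels"][190:290,240:400,::-1],None,fx=4,fy=4,interpolation=2))
E
```

```text
True
contact z 0.08191624826882714 [0.39853224 0.36035533 4.369894  ]
10.18 81 z 0.0796 [0.6343 0.0247 0.0819] [-2.7 -0.2 11.6]
10.73 70 z 0.0796 [0.6348 0.0662 0.082 ] [ 0.4  2.2 10.9]
11.28 58 z 0.0796 [0.6347 0.1063 0.082 ] [-0.3  2.2 10.1]
```

View pics/zs3.png

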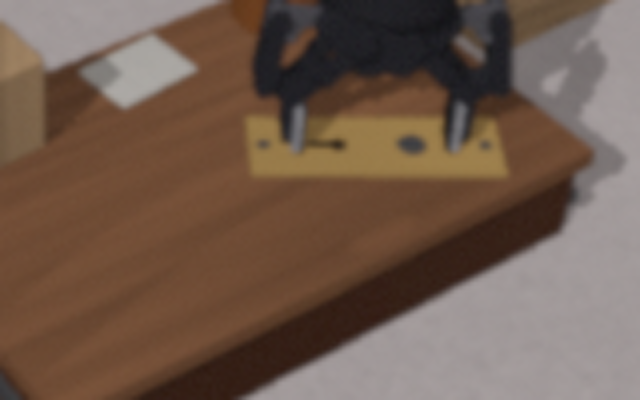

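The plate now turns with the fingers. It lies with its left end at (249,146) and its right end at (503,147) in the crop. I'll continue the zigzag.

```bash
python3 - <<'E'
from station import bot
from h import *
z=.0796
z=drive(bot,[((.631,.06),45),((.629,.005),29),((.629,-.03),20),((.629,.02),7),((.629,.045),0),((.629,.022),-3)],z,.1)
print(z)
snap(bot,"4"); s=load("scene4")
cv2.imwrite("pics/zs4.png",cv2.resize(s["pixels"][170:310,240:400,::-1],None,fx=4,fy=4,interpolation=2))
q=lambda x,y:((x+.5)/4-.5+240,(y+.5)/4-.5+190)
s=load("scene3")
a,b,c=[onz(s,*q(*p),.073)[:2] for p in((246,116),(252,177),(508,177))]
print(a,b,c,"len",np.linalg.norm(c-b),np.linalg.norm(a-b),"ang",np.degrees(np.arctan2(*(c-b)[::-1])),"centre",(a+c)/2)
E
```

```text
11.98 45 z 0.0796 [0.6329 0.0588 0.082 ] [ 0.5 -3.5 10.1]
12.68 29 z 0.0796 [0.6309 0.0039 0.082 ] [-0.5 -1.4 10.8]
13.18 20 z 0.0796 [ 0.6309 -0.0315  0.082 ] [ 0.9 -2.8 10. ]
13.83 7 z 0.0796 [0.6306 0.0212 0.082 ] [-0.9  1.6 11.9]
14.23 0 z 0.0796 [0.6307 0.0464 0.082 ] [-1.1  1.6 12. ]
14.62 -3 z 0.0796 [0.6311 0.021  0.0821] [ 0.8 -2.7 10.4]
0.0796
[0.57370221 0.05603741] [0.61949846 0.02676705] [0.69891097 0.15343   ] len 0.14949865548316216 0.05435118426161917 ang 57.91396371030446 centre [0.63630659 0.1047337 ]
```

View pics/zs4.png

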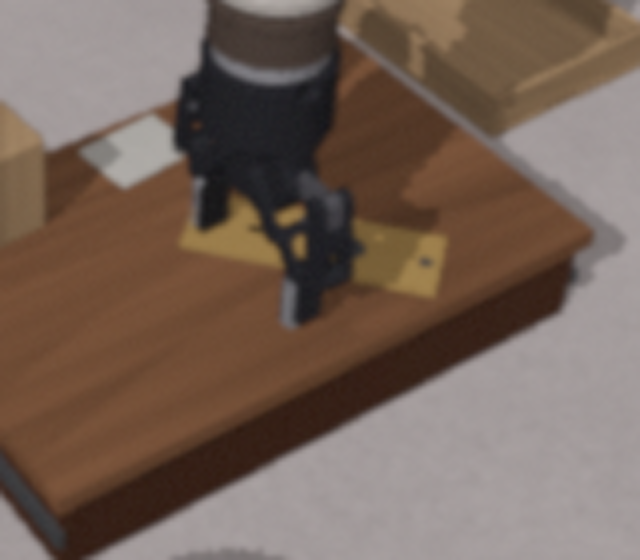

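The rear finger, at (295,310), slid off the plate, whose visible corners are (180,247), (433,298) and (447,235). The last turns were too quick for the travel. I'll lift, re-measure and re-press, turning less per millimetre.

```bash
cat >> h.py <<'E'
def pose3(s,q,pts):
    a,b,c=[onz(s,*q(*p),.073)[:2] for p in pts]
    print("len",np.linalg.norm(c-b).round(4),"wid",np.linalg.norm(a-b).round(4),"ang",np.degrees(np.arctan2(*(c-b)[::-1])).round(2),"centre",((a+c)/2).round(4))
E
python3 - <<'E'
from station import bot
from h import *
s=load("scene4")
q=lambda x,y:((x+.5)/4-.5+240,(y+.5)/4-.5+170)
a,b,c=[onz(s,*q(*p),.073)[:2] for p in((180,247),(433,298),(447,235))]
print(a,b,c,np.linalg.norm(a-b),np.linalg.norm(c-b),"ang",np.degrees(np.arctan2(*(b-a)[::-1])),"centre",(a+c)/2)
p=bot.get_state()["tcp_pos"]
bot.servo_line([p[0],p[1],.12],vel=.1); snap(bot,"5")
s=load("scene5")
cv2.imwrite("pics/zs5.png",cv2.resize(s["pixels"][170:310,240:400,::-1],None,fx=4,fy=4,interpolation=2))
E
```

```text
[ 0.59005652 -0.00393917] [0.70199807 0.0937243 ] [0.66536413 0.13593916] 0.14855660200306345 0.05589400850188808 ang 41.10308697020667 centre [0.62771032 0.066     ]
```

View pics/zs5.png

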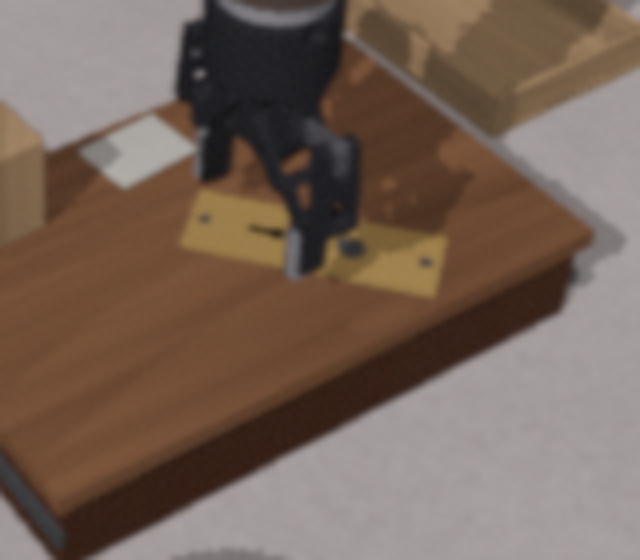

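```bash
sed -i 's/lo=10,hi=17/lo=13,hi=19/' h.py; python3 - <<'E'
from station import bot
from h import *
import h
s=load("scene5")
q=lambda x,y:((x+.5)/4-.5+240,(y+.5)/4-.5+170)
P=[onz(s,*q(*p),.073)[:2] for p in((198,191),(180,247),(433,298),(447,235))]
c=np.mean(P,0); v=P[2]-P[1]+P[3]-P[0]; ang=np.degrees(np.arctan2(v[1],v[0])); print(c,ang)
bot.servo_line([*c,.11],Rz(ang),vel=.15)
print(bot.servo_line([*c,.06],vel=.04,threshold=8))
z=bot.get_state()["tcp_pos"][2]; print("contact z",z)
z=drive(bot,[(c,ang)],z-.0025,.02)
z=drive(bot,[((c[0],c[1]-.012),ang),((c[0],.01),ang-9),((c[0],-.035),ang-18)],z,.1)
print(z)
snap(bot,"6"); s=load("scene6")
cv2.imwrite("pics/zs6.png",cv2.resize(s["pixels"][170:310,240:400,::-1],None,fx=4,fy=4,interpolation=2))
E
```

```text
[0.6279647  0.06494396] 41.84086574502389
True
contact z 0.0819397691836009
17.57 41.84086574502389 z 0.079 [0.6289 0.0649 0.0819] [-2.5  0.1 14.8]
18.08 41.84086574502389 z 0.0786 [0.6301 0.0523 0.082 ] [-1.4 -2.3 14.2]
18.92 32.84086574502389 z 0.0782 [0.6306 0.0089 0.082 ] [-0.6 -2.9 14.9]
19.52 23.84086574502389 z 0.0782 [ 0.6309 -0.0362  0.0821] [ 1.  -1.  15.6]
0.0782397691836009
```

View pics/zs6.png

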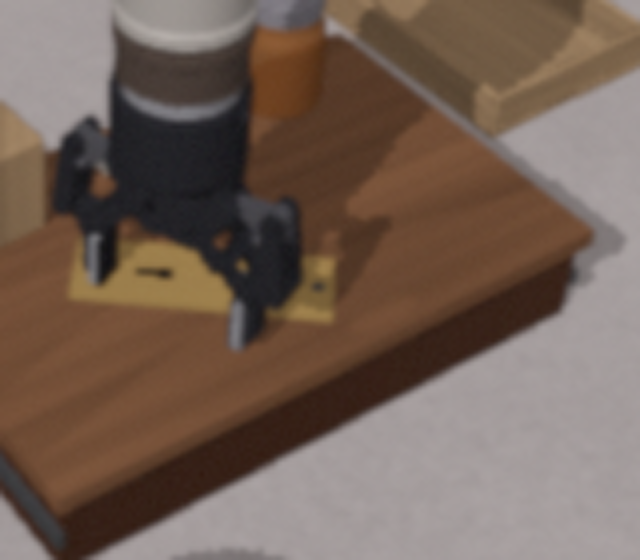

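The plate slipped back in the −y move, so front finger loading makes the free end trail. I'll use that: hold the front end when going +y and the rear end when going −y. First I re-measure.

```bash
cat >> h.py <<'E'
def quad(s,pts,org,k=4):
    q=lambda x,y:((x+.5)/k-.5+org[0],(y+.5)/k-.5+org[1])
    P=[onz(s,*q(*p),.073)[:2] for p in pts]
    c=np.mean(P,0); v=P[2]-P[1]+P[3]-P[0]; ang=np.degrees(np.arctan2(v[1],v[0]))
    print("sides",[np.linalg.norm(P[i]-P[i-1]).round(3) for i in range(4)],"c",c.round(4),"ang",ang.round(1)); return c,ang
def repress(bot,c,ang,d,op=None):
    global D,LAST,LASTR
    D=d
    p=bot.get_state()["tcp_pos"]
    if p[2]<.1: bot.servo_line([p[0],p[1],.1],vel=.15)
    t=tcp_xy(c,ang); bot.servo_line([*t,.1],Rz(ang),vel=.2)
    hit=bot.servo_line([*t,.06],vel=.05,threshold=8)
    z=bot.get_state()["tcp_pos"][2]; print("hit",hit,"contact z",z.round(4))
    return drive(bot,[(c,ang)],z-.0025,.02)
E
python3 - <<'E'
from station import bot
from h import *
c,ang=quad(load("scene6"),[(78,240),(70,298),(333,322),(337,258)],(240,170))
print(bot.get_state()["torque"])
z=repress(bot,c,ang,-.018)
print(bot.get_state()["torque"])
z=drive(bot,[((c[0],c[1]+.01),ang),((c[0],c[1]+.055),ang-12),((c[0],c[1]+.1),ang-24)],z,.1)
print(bot.get_state()["torque"])
snap(bot,"7"); s=load("scene7")
cv2.imwrite("pics/zs7.png",cv2.resize(s["pixels"][170:310,240:400,::-1],None,fx=4,fy=4,interpolation=2))
E
```

```text
sides [np.float64(0.152), np.float64(0.049), np.float64(0.149), np.float64(0.053)] c [ 0.6197 -0.0078] ang 51.2
[-0.635309    0.50597779  0.15653306]
hit True contact z 0.0819
21.27 51.24833652473147 z 0.0794 [ 0.6097 -0.0222  0.0819] [-1.7  1.2 14.2]
[-0.33398108  0.79573247 -0.07570875]
21.77 51.24833652473147 z 0.079 [ 0.6104 -0.0116  0.0819] [-1.4  2.5 13.9]
22.4 39.24833652473147 z 0.079 [0.6078 0.0365 0.082 ] [-0.7  2.3 15.2]
23.03 27.24833652473147 z 0.079 [0.6061 0.0849 0.0821] [-1.1  2.3 13.8]
[ 0.06513846  0.6025962  -0.09798366]
```

View pics/zs7.png

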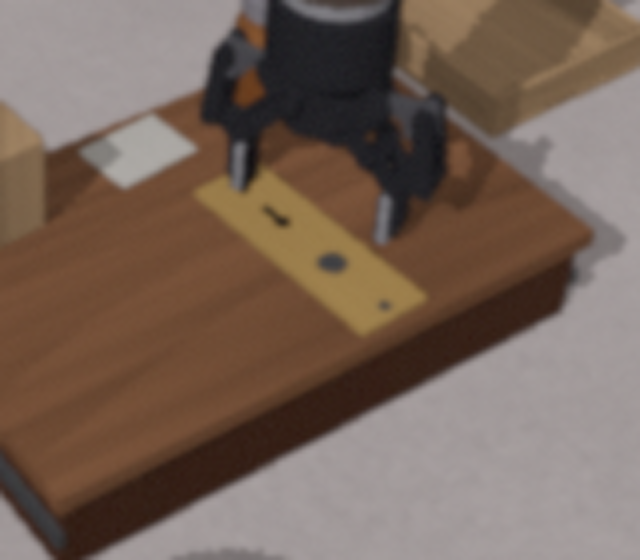

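Now the plate is almost square to the edge. The corners are (262,166), (195,193), (365,335) and (427,296).

```bash
python3 - <<'E'
from station import bot
from h import *
p=bot.get_state()["tcp_pos"]
bot.servo_line([p[0],p[1],.11],vel=.15)
bot.servo_line([.62,.13,.16],vel=.25)
snap(bot,"8"); s=load("scene8")
cv2.imwrite("pics/zs8.png",cv2.resize(s["pixels"][170:310,240:400,::-1],None,fx=4,fy=4,interpolation=2))
quad(load("scene7"),[(262,166),(195,193),(365,335),(427,296)],(240,170))
print(bot.get_state()["clock"])
E
```

```text
sides [np.float64(0.143), np.float64(0.05), np.float64(0.15), np.float64(0.05)] c [0.6286 0.0617] ang 4.2
24.0167
```

View pics/zs8.png

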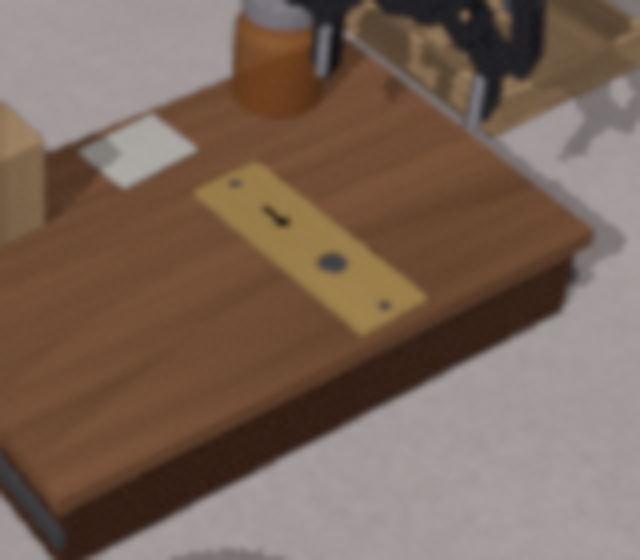

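View pics/top8.png

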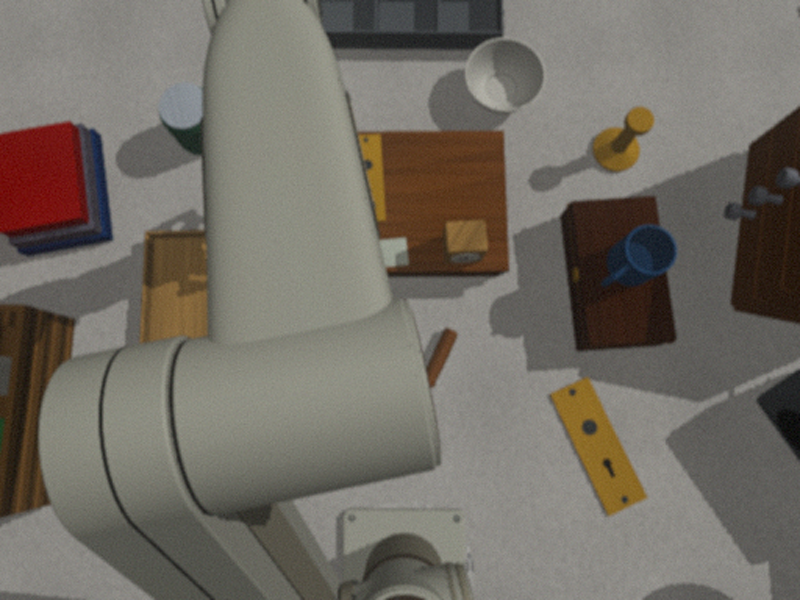

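The plate is clear in view: corners (257,161), (195,193), (362,336) and (427,296), angle about 4°, y about 0.062. I'll press the rear half and move forward diagonally into the gap.

```bash
python3 - <<'E'
from station import bot
from h import *
c,ang=quad(load("scene8"),[(257,161),(195,193),(362,336),(427,296)],(240,170))
z=repress(bot,c,ang,.02)
z=drive(bot,[((.60,.048),ang-1),((.57,.033),ang-2)],z,.1)
snap(bot,"9"); s=load("scene9")
cv2.imwrite("pics/zs9.png",cv2.resize(s["pixels"][150:290,220:380,::-1],None,fx=4,fy=4,interpolation=2))
E
```

```text
sides [np.float64(0.149), np.float64(0.05), np.float64(0.15), np.float64(0.052)] c [0.6272 0.0612] ang 3.7
hit True contact z 0.082
25.63 3.693606303784388 z 0.0791 [0.6479 0.0633 0.082 ] [-2.3 -0.2 14.2]
26.08 2.693606303784388 z 0.0791 [0.6207 0.0489 0.082 ] [-1.8 -1.4 13.7]
26.57 1.6936063037843878 z 0.0791 [0.591  0.0335 0.082 ] [-1.8 -0.4 15. ]
```

View pics/zs9.png

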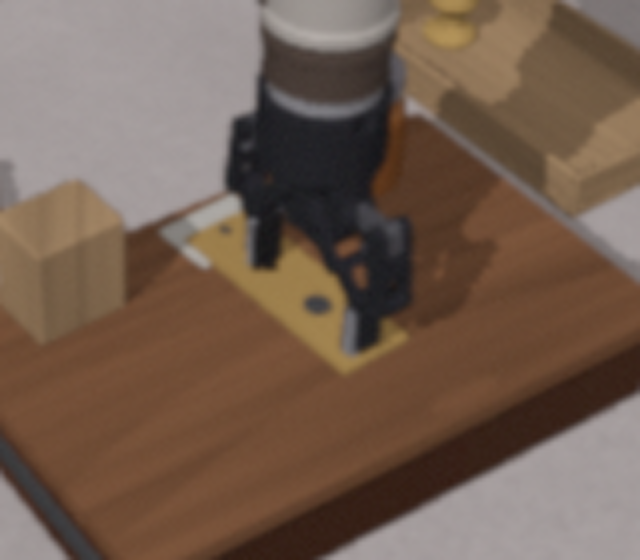

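It follows well, with visible corners at (188,237), (345,373) and (408,338). Continuing forward over the edge.

```bash
python3 - <<'E'
from station import bot
from h import *
import h
s=load("scene9");q=lambda x,y:((x+.5)/4-.5+220,(y+.5)/4-.5+150)
pose3(s,q,((408,338),(345,373),(188,237)))
h.D=.02
z=drive(bot,[((.535,.025),1.2),((.502,.024),.7)],.0791,.1)
snap(bot,"10"); s=load("scene10")
cv2.imwrite("pics/zs10.png",cv2.resize(s["pixels"][150:290,200:360,::-1],None,fx=4,fy=4,interpolation=2))
E
```

```text
len 0.1499 wid 0.0489 ang -176.26 centre [0.571  0.0346]
27.18 1.2 z 0.0791 [0.5562 0.0256 0.0819] [-2.4 -0.6 15.5]
27.66 0.7 z 0.0791 [0.5234 0.0246 0.0819] [-2.4  0.3 16.8]
```

View pics/zs10.png

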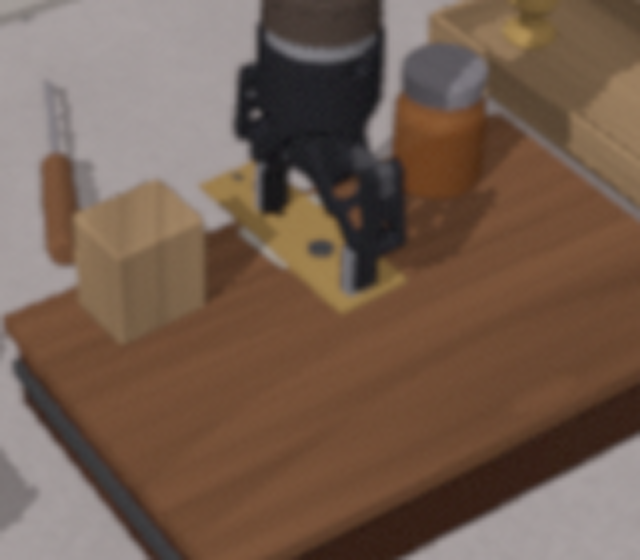

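The plate's front end sticks out past the edge at (201,187), between clock and jar. I'll lift clear and measure the overhang in both views.

```bash
python3 - <<'E'
from station import bot
from h import *
p=bot.get_state()["tcp_pos"]
bot.servo_line([p[0],p[1],.19],vel=.2)
bot.servo_line([.40,.20,.22],vel=.3)
bot.set_gripper(.78)
snap(bot,"11"); s=load("scene11"); t=load("top11")
cv2.imwrite("pics/zs11.png",cv2.resize(s["pixels"][150:270,200:360,::-1],None,fx=4,fy=4,interpolation=2))
cv2.imwrite("pics/zt11.png",cv2.resize(t["pixels"][75:195,160:340,::-1],None,fx=4,fy=4,interpolation=2))
print(bot.get_state()["clock"])
E
```

```text
29.775
```

View pics/zs11.png

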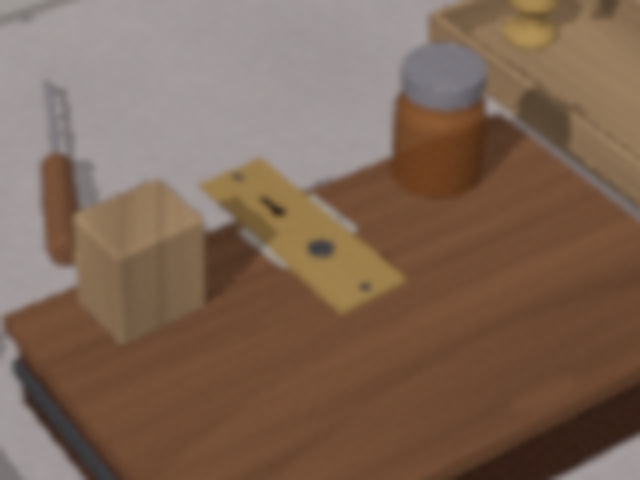

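View pics/zt11.png

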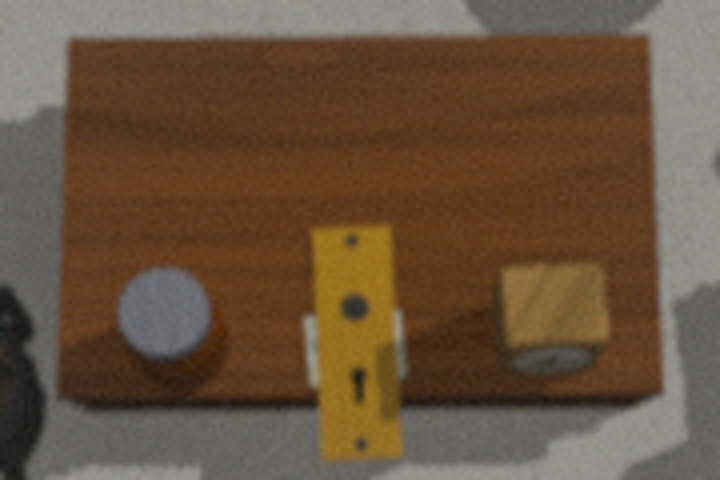

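```bash
python3 - <<'E'
from h import *
np.set_printoptions(precision=4,suppress=True)
t=load("top11");s=load("scene11")
qt=lambda x,y:((x+.5)/4-.5+160,(y+.5)/4-.5+75); qs=lambda x,y:((x+.5)/4-.5+200,(y+.5)/4-.5+150)
for a,b in(((312,229),(405,277)),((390,225),(343,312)),((402,457),(201,187)),((321,460),(260,157))):
    print(tri(t,qt(*a),s,qs(*b)),onz(t,*qt(*a),.073)[:2],onz(s,*qs(*b),.073)[:2])
quad(t,[(321,460),(402,457),(390,225),(312,229)],(160,75)); quad(s,[(260,157),(201,187),(343,312),(405,277)],(200,150))
print("edge",onz(t,*qt(200,396),.07),onz(t,*qt(550,394),.07))
E
```

```text
(array([0.5763, 0.054 , 0.0753]), np.float64(0.0013355185361332055)) [0.5775 0.0547] [0.5741 0.055 ]
(array([0.5803, 0.005 , 0.0731]), np.float64(0.00015085733698029546)) [0.5804 0.0051] [0.5802 0.0051]
(array([ 0.4308, -0.0028,  0.0709]), np.float64(0.000877054999180146)) [ 0.4302 -0.0032] [ 0.4333 -0.0038]
(array([0.4275, 0.0461, 0.0735]), np.float64(0.0018410018624099081)) [0.428  0.0469] [0.4267 0.0455]
sides [np.float64(0.15), np.float64(0.05), np.float64(0.15), np.float64(0.05)] c [0.504  0.0259] ang 3.1
sides [np.float64(0.148), np.float64(0.05), np.float64(0.147), np.float64(0.05)] c [0.5036 0.0254] ang 3.6
edge [0.4689 0.1234 0.07  ] [ 0.4715 -0.0957  0.07  ]
```

The plate sticks out about 41 mm: its end is at x = 0.429 and the edge at 0.470. It lies flat, with corner heights of 0.071–0.075 m. Now I grip the end across its width.

```bash
python3 - <<'E'
from station import bot
from h import *
A=3.3;a=np.radians(A); g=np.array([.504,.0257])-.055*np.array([np.cos(a),np.sin(a)])
print(g)
R=Rz(A+90); R2=Rz(A-90)
p=[*g,.17]
def q6(R): q=bot.ik(p,R); return None if q is None else q[5]
print(q6(R),q6(R2))
R=min([r for r in(R,R2) if q6(r) is not None],key=lambda r:abs(q6(r)))
bot.move_pose(p,R)
print(bot.servo_line([*g,.0847],vel=.08,threshold=8),bot.get_state()["tcp_pos"],bot.get_state()["force"])
bot.set_gripper(0.0)
s=bot.get_state();print(s["clock"],s["gripper_width"],s["tcp_pos"],s["force"])
np.save("R.npy",R)
snap(bot,"12"); s=load("scene12")
cv2.imwrite("pics/zs12.png",cv2.resize(s["pixels"][150:270,200:360,::-1],None,fx=4,fy=4,interpolation=2))
E
```

```text
[0.4490912  0.02253398]
-0.007461069427944 3.1341315841618496
False [0.44956263 0.02256259 0.08516177] [ 1.16620642  0.43334928 -0.50131792]
33.075 0.5538645421926268 [0.44962324 0.02256358 0.08556067] [-0.98389522  0.22530532  5.20076674]
```

View pics/zs12.png

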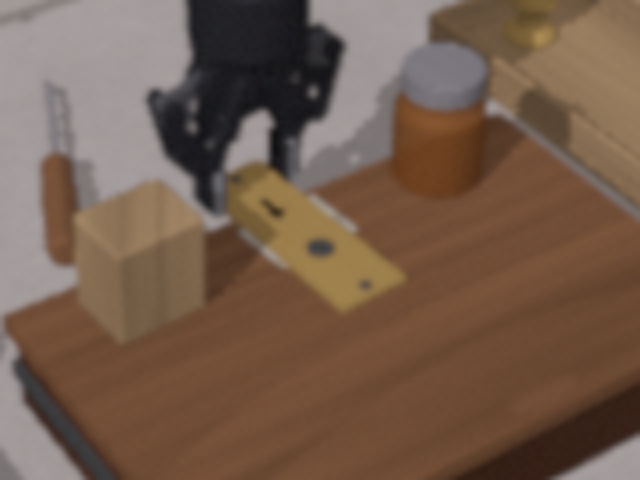

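The gripper stopped at 0.55 (about 47 mm) with the plate end between the pads. I'll lift it to above the jar's height and look.

```bash
python3 - <<'E'
from station import bot
from h import *
p=bot.get_state()["tcp_pos"]
bot.servo_line([p[0],p[1],.11],vel=.06)
snap(bot,"13a")
bot.servo_line([p[0],p[1],.22],vel=.12)
s=bot.get_state();print(s["clock"],s["gripper_width"],s["tcp_pos"],s["force"],s["torque"])
snap(bot,"13")
a=load("scene13a")["pixels"][120:270,200:360,::-1];b=load("scene13")["pixels"][60:210,200:360,::-1]
cv2.imwrite("pics/zs13.png",cv2.resize(np.hstack([a,b]),None,fx=2.5,fy=2.5,interpolation=2))
E
```

```text
34.9167 0.5574281245318818 [0.44901052 0.02256585 0.21918881] [-0.18033643 -0.42506593 -1.66607275] [0.01405925 0.05516633 0.04378337]
```

View pics/zs13.png

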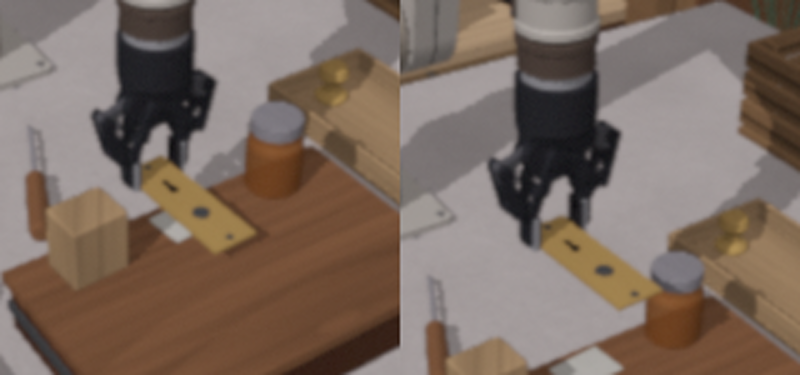

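View pics/top13.png

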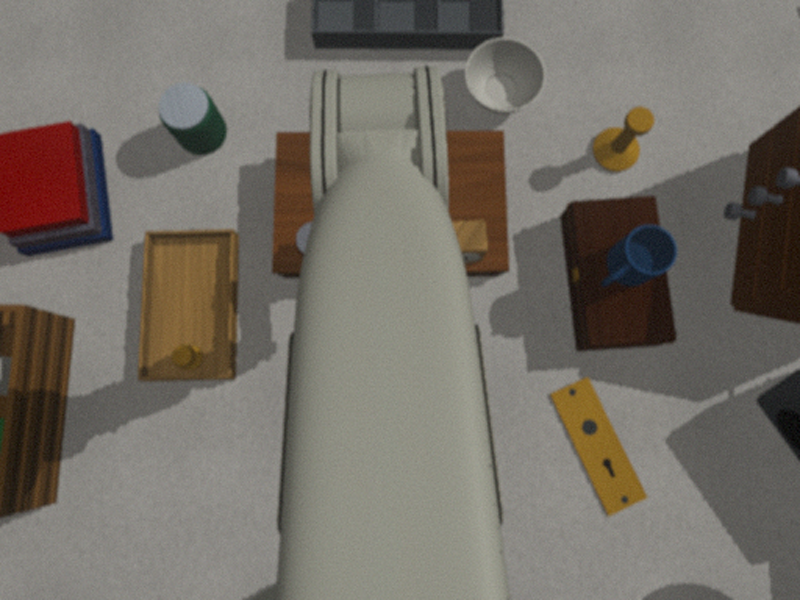

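The plate is held level: in the right crop it runs from (545,225) to (640,300), above the jar cap. Moving over the tray.

```bash
python3 - <<'E'
from station import bot
from h import *
R=Rz(92)
bot.servo_line([.3945,.3556,.22],R,vel=.2)
bot.servo_line([.3945,.3556,.09],R,vel=.15)
s=bot.get_state();print(s["clock"],s["gripper_width"],s["tcp_pos"],s["force"],s["torque"])
snap(bot,"14")
a=load("scene14")["pixels"][120:260,280:440,::-1];b=load("top14")["pixels"][130:270,60:220,::-1]
cv2.imwrite("pics/z14.png",cv2.resize(np.hstack([a,b]),None,fx=2.5,fy=2.5,interpolation=2))
E
```

```text
37.875 0.5555703282588662 [0.39514955 0.35600688 0.09090076] [ 0.05246043 -0.19268902 -0.91015699] [ 0.01154658  0.09075194 -0.02789294]
```

View pics/z14.png

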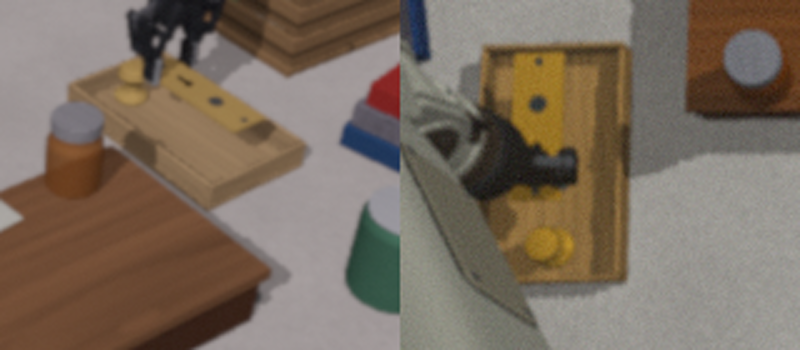

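```bash
python3 - <<'E'
from h import *
np.set_printoptions(precision=4,suppress=True)
t=load("top14");s=load("scene14")
qt=lambda x,y:((x-400+.5)/2.5-.5+60,(y+.5)/2.5-.5+130); qs=lambda x,y:((x+.5)/2.5-.5+280,(y+.5)/2.5-.5+120)
for a,b in(((516,52),(263,118)),((563,50),(233,131))): print(tri(t,qt(*a),s,qs(*b)),onz(t,*qt(*a),.079)[:2])
print("tray inner far corners", onz(t,*qt(490,50),.035),onz(t,*qt(624,50),.035))
E
```

```text
(array([0.524 , 0.3822, 0.0771]), np.float64(0.0041975950197368295)) [0.5247 0.3834]
(array([0.5262, 0.3349, 0.0783]), np.float64(0.003640204464619881)) [0.5271 0.3364]
tray inner far corners [0.5395 0.4286 0.035 ] [0.5403 0.2879 0.035 ]
```

The far end is at x = 0.525, the tray's inner wall at 0.540, the near end at 0.376 and the knob's edge at 0.355. All are clear, and the plate is level at z ≈ 0.077, so I lower it.

```bash
python3 - <<'E'
from station import bot
from h import *
hit=bot.servo_line([.3945,.3556,.0275],vel=.06,threshold=6)
bot.sleep(.1)
s=bot.get_state();print(hit,s["clock"],s["gripper_width"],s["tcp_pos"],s["force"])
if s["tcp_pos"][2]<.036:
    bot.set_gripper(.72); s=bot.get_state();print(s["clock"],s["gripper_width"],s["force"])
    bot.sleep(.2)
    bot.servo_line([.3945,.3556,.15],vel=.1)
    bot.servo_line([.28,.20,.30],vel=.3)
    s=bot.get_state();print(s["clock"],s["force"])
    snap(bot,"15")
    a=load("scene15")["pixels"][120:260,280:440,::-1];b=load("top15")["pixels"][130:270,60:220,::-1]
    cv2.imwrite("pics/z15.png",cv2.resize(np.hstack([a,b]),None,fx=2.5,fy=2.5,interpolation=2))
E
```

```text
False 39.2667 0.5529034113658959 [0.39482809 0.35589919 0.02801376] [-0.63033365  0.09799493 -1.71372255]
39.5583 0.7142516740065129 [ 0.08627199  0.37343201 -0.68149136]
42.1 [-0.5332306   0.08215027 -1.18196261]
```

View pics/z15.png

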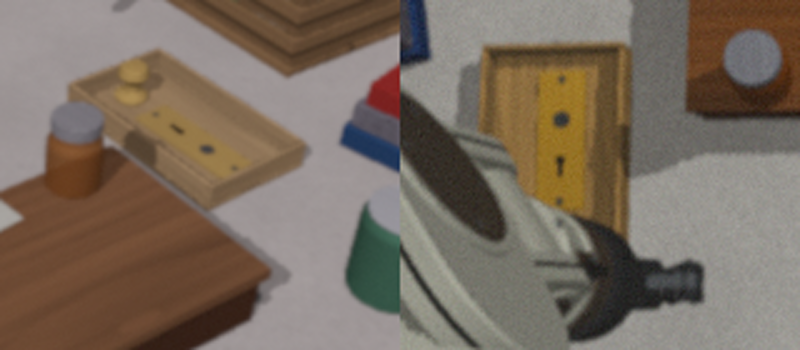

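View pics/top15.png

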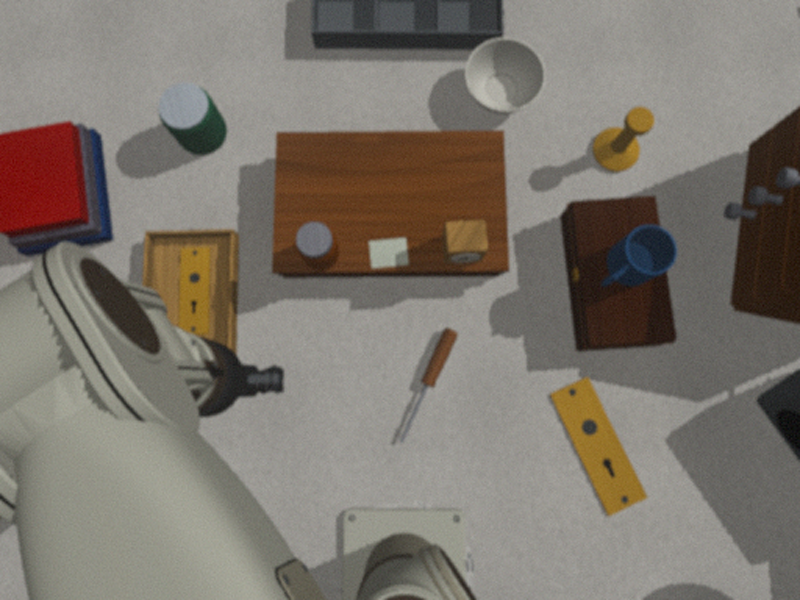

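```bash
python3 - <<'E'
from h import *
np.set_printoptions(precision=4,suppress=True)
t=load("top15");s=load("scene15")
qt=lambda x,y:((x-400+.5)/2.5-.5+60,(y+.5)/2.5-.5+130); qs=lambda x,y:((x+.5)/2.5-.5+280,(y+.5)/2.5-.5+120)
for a,b in(((562,79),(236,168)),((562,120),(207,149)),((559,163),(179,128)),((558,202),(152,111))): print(tri(t,qt(*a),s,qs(*b)),onz(t,*qt(*a),.009)[:2])
s0=load("scene0")
d=cv2.absdiff(cv2.GaussianBlur(s0["pixels"],(5,5),0),cv2.GaussianBlur(s["pixels"],(5,5),0)).max(2)
for n,(x0,y0,x1,y1) in dict(knob=(322,140,345,165),jar=(295,155,325,200),clock=(215,192,255,235),mug=(98,215,145,275)).items(): print(n,d[y0:y1,x0:x1].max(),(d[y0:y1,x0:x1]>25).sum())
E
```

```text
(array([0.5154, 0.3602, 0.0097]), np.float64(0.0008742267501815685)) [0.5154 0.36  ]
(array([0.4704, 0.357 , 0.0099]), np.float64(0.0005669984642254664)) [0.4704 0.3571]
(array([0.4233, 0.3557, 0.0124]), np.float64(0.0007132892791064176)) [0.424  0.3572]
(array([0.3808, 0.3517, 0.0143]), np.float64(0.004220564860789597)) [0.3826 0.3555]
knob 18 0
jar 2 0
clock 2 0
mug 2 0
```

```bash
python3 - <<'E'
from station import bot
from h import *
bot.servo_line([.28,.02,.33],vel=.3)
snap(bot,"16"); print(bot.get_state()["clock"])
a=load("scene16")["pixels"][130:220,300:410,::-1];b=load("top16")["pixels"][140:250,80:160,::-1]
cv2.imwrite("pics/z16s.png",cv2.resize(a,None,fx=7,fy=6.5,interpolation=2));cv2.imwrite("pics/z16t.png",cv2.resize(b,None,fx=5,fy=5,interpolation=2))
E
```

```text
43.0583
```

View pics/z16s.png

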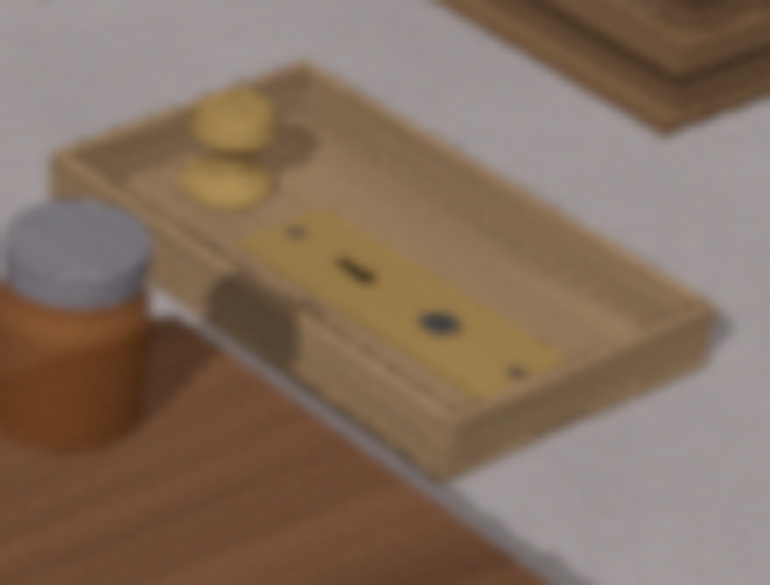

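View pics/z16t.png

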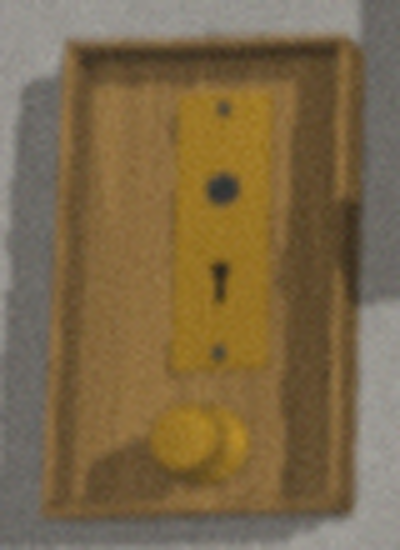

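```bash
python3 - <<'E'
from station import bot
from h import *
np.set_printoptions(precision=4,suppress=True)
t=load("top16");s=load("scene16")
qt=lambda x,y:((x+.5)/5-.5+80,(y+.5)/5-.5+140); qs=lambda x,y:((x+.5)/7-.5+300,(y+.5)/6.5-.5+130)
for a,b in(((224,108),(517,372)),((223,189),(440,323)),((219,353),(296,233))): print(tri(t,qt(*a),s,qs(*b)))
t0=load("top0");d=cv2.absdiff(cv2.GaussianBlur(t0["pixels"],(5,5),0),cv2.GaussianBlur(t["pixels"],(5,5),0)).max(2)
print("knob diff",d[218:240,105:135].max())
bot.close_job()
E
```

```text
(array([0.5149, 0.3593, 0.0105]), np.float64(0.00114718869956871))
(array([0.4708, 0.3571, 0.0105]), np.float64(0.0006549031684670834))
(array([0.3831, 0.3537, 0.0095]), np.float64(0.0008908528894371911))
knob diff 6
the job is handed in; nothing more can be done
```

The brass plate now lies flat on the tray's floor beside the doorknob. I handed the job in at about 43 s on the robot's clock; no verdict is reported.

**Sliding:** I pressed the plate with spread fingertips at about 10–17 N and turned it about 90° while sliding it on the riser. Then I drew it through the gap between the jar and the clock. It stuck out about 41 mm past the front edge, with two-view corner heights of 0.071–0.075 m, so it was still flat.

**Packing:** I gripped that end across its width, lifted it over the jar and lowered it between the tray's walls. I let go with the plate only a few millimetres above the floor, well below the rim.

**Last checks:**
- **Plate:** three marks on it measured 9.5–10.5 mm high, against 9 mm expected, so it lies flat. Its near end is about 20 mm from the knob.
- **Things to be left alone:** before-and-after images show no change at the jar, the clock, the mug or the knob.

**What went wrong or disagreed:**
- **Slips:** turning on the spot, and turning while moving to the right, made the fingertips slip over the plate. A fingertip ran off onto the wood more than once, so I re-measured and pressed again.
- **Grip width:** the gripper stopped at about 47 mm on the 50 mm plate, but the hold was secure.
- **One odd height:** an earlier reading of the partly hidden near end gave 14 mm. With the arm moved away it measured 9.5 mm.

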